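# Turn the spindle plate home and nip it with the cam

## Task

The aluminium plate with the upright threaded spindle is hooked only on the pivot screw of the plywood mounting board and stands askew. Slide it in until its slotted corner bears on that screw, then push the opposite corner round until you feel the plate fully home and firm against the other screw too, and swing the cam lever round until the cam holds the plate firmly against the screws. Force neither the plate nor the cam, and leave the other things on the bench alone.

Things in the scene. Friction and masses are not known exactly. Their poses are not given: they have to be found in the camera images.
- mount_board: Fixed plywood board, 240 x 300 mm, 18 mm thick, lying on the bench; origin at the centre of its underside, z up, x away from the robot at yaw 0, y along its 300 mm side. Its place and yaw (up to 0.3 rad either way) vary.
- pivot_screw: Upright shoulder screw fixed in the board at (75, -72) mm in the board's frame: shank 10 mm diameter, 12 mm high, under a round head 18 mm wide and 6 mm thick. Origin on its axis at the board's upper face. The plate's hook slot already sits round it.
- seat_screw: Second shoulder screw, just like the first, at (75, 70) mm in the board's frame; origin on its axis at the board's upper face. The plate's open seat slot must come fully onto it.
- spindle_plate: Loose aluminium plate 110 x 190 x 10 mm, 0.6 to 0.9 kg, flat on the board, under the screw heads (2 mm play). Origin on its underside in the hook slot; it spans x -94 to +16, y -22 to +168 mm. A 30 mm wide spindle rises to 54 mm at (-42, 73) mm. Home: origin about at the pivot screw, yaw as the board's within 0.01 rad. Start: 0.16 to 0.25 rad anticlockwise of home, seen from above.
- hook_slot (a point): Middle of the plate's hook slot, at the plate's origin: the pivot screw's axis lies here when home. 12.5 mm wide, it runs along the plate's y, open to -y, closed at y = +5 mm. At the start the plate is pulled out 0 to 4 mm towards its own +y; unless pushed in again (some 12 N on its end face at y = +168 mm) the mouth of the seat slot can catch on the seat screw and jam.
- push_corner (a point): Point on the plate's near long edge (its face at x = -94 mm), 8 mm from the corner opposite the hook slot, half-way up (5 mm above the board's upper face). Push here towards the plate's +x to turn it clockwise round the pivot screw. It slides under about 1 to 7 N; pressed home with 12 to 16 N it is firm; 25 N or more is forcing it.
- seat_slot (a point): Point on the plate's underside that lies on the seat screw's axis when home, at (0, 142) mm in the plate's frame. The seat slot is 12.5 mm wide, open to the plate's +x, with rounded mouth corners; its closed end bears on the screw when home.
- cam_base: Thin steel strip (3 mm) screwed on the board, carrying the cam's upright pivot; origin on the pivot axis at the board's upper face. It is adjustable: the pivot stands at (-46, -37) mm in the board's frame, but up to 1.5 mm nearer to or farther from the plate.
- cam: Eccentric wooden disc, 22 mm radius, centre 10 mm off the pivot, with a steel lever on top. Origin as cam_base; x axis points along the lever. Open, the lever points to the board's -x, leaning 0.34 to 0.53 rad from it towards +y. Turned anticlockwise from above it meets the home plate after about 1.5 to 2.3 rad, lever then roughly along the board's -y.
- lever_knob (a point): Black round knob upright on the lever's end (it does not turn on it), 19 mm wide, 26 to 52 mm above the board's upper face, 80 mm from the pivot; the point is its centre, 38 mm above the board. The lever turns with about 2.5 N here, stays where left and stiffens sharply when the cam bites: some 10 to 12 N here holds the plate firmly, over 16 N is forcing it.
- bowl: Small turned wooden bowl, 110 mm wide, 48 mm high, standing on the bench; bystander, origin at the centre of its underside.
- faceplate: Dark steel lathe faceplate, 84 mm disc with a hub, 30 mm high, bystander; origin at the centre of its underside.
- wax_tin: Flat round tin, 68 mm wide, 38 mm high, bystander; origin at the centre of its underside.
There are look-alikes about, which are no part of the job. What is shaped like the spindle_plate but turquoise is not meant.

How it is judged:
On the way:
1. the plate is turned fully home and pressed against the seat screw, with the cam still clear of it (horizontal distance between seat_slot and seat_screw below 0.003 m and horizontal distance between spindle_plate and pivot_screw below 0.006 m and angle between the y axis of spindle_plate and the y axis of mount_board, either way round below 0.025 rad and contact force between spindle_plate and seat_screw above 3 N and contact force between cam and spindle_plate below 0.5 N), for 0.2 s.
At the end, for the whole second after the job is handed in: The plate lies home on both screws (slots within 3 mm of the seat screw and 6 mm of the pivot screw, square to the board within 0.025 rad), at rest, and the cam, left to itself, presses on it with more than 8 N and holds it against the seat screw (over 1 N) (horizontal distance between seat_slot and seat_screw below 0.003 m and horizontal distance between spindle_plate and pivot_screw below 0.006 m and angle between the y axis of spindle_plate and the y axis of mount_board, either way round below 0.025 rad and contact force between cam and spindle_plate above 8 N and contact force between spindle_plate and seat_screw above 1 N and linear speed of spindle_plate below 0.01 m/s and angular speed of cam below 0.05 rad/s); the robot touches nothing.
It fails at once if the plate is forced: pushed by the robot with more than 25 N (contact force between the fingers and spindle_plate above 25 N).
It fails at once if the cam is forced: over 60 N on the plate (contact force between cam and spindle_plate above 60 N).
It fails at once if a bystander is moved more than 15 mm (distance of any of bowl, faceplate, wax_tin from where it was at the start of the episode above 0.015 m).
It also fails if it takes over 72 s, if anything falls off the work surface, if the arm or the gripper's body presses on something with over 40 N, if the wrist force passes 120 N, or if a joint passes its speed limit or range.

## Robot

A 7-joint arm with a two-finger parallel gripper is mounted at the origin on the work surface. World frame = base frame: x ahead of the robot, y to its left, z up, the work surface at z = 0. Lengths are in m, angles in rad, forces in N, time in s.
With the tool pointing down it reaches from about 0.425 to 0.875 m from the base axis. Payload 4.7 kg.
Tool frame: the origin (TCP) lies on the centre line of the jaws, within the pads' length; the fingertips stand 22 mm ahead of it and the grasp point (between the pads) lies 3 mm ahead of it; z points along the fingers, y is the direction in which the jaws open and shut (so a half turn about z gives the same grasp; the last joint's range is limited). The gripper opens to 87 mm and grips with 3 to 60 N. Pads are 19 mm wide; open, the fingers measure 117 mm over their backs; the gripper's body (75 mm by 190 mm) begins 51 mm behind the grasp point.
Start: joints at [1.328, 0.321, -0.07, 1.45, 0.023, 1.371, -0.057], TCP at [0.165, -0.629, 0.245] pointing down, gripper open.
Joint ranges: [-2.86, 2.86], [-0.3, 2.09], [-1.38, 1.24], [0.06, 2.45], [-1.56, 4.7], [0.09, 2.05], [-2.69, 2.69]. Speed limits (rad/s): [2.57, 2.57, 3.14, 3.14, 3.14, 3.14, 3.14].

## Interface

Orientations are given as a rotation vector (axis times angle).
In Python, from bench import ctrl, imaging, close_job, finder gives the robot as it stands. The module is installed in compiled form; this text tells all that it offers.
- The arm moves only by the shell command python3 -m jog 'ROWS' [FORCE]. ROWS is JSON, a list that holds one entry, the list of rows, each a list of 7 numbers: the shift along the tool's x, y, z in cm, then the turn, a rotation vector about the tool's x, y, z in degrees, then the finger opening in cm, from 0 to 8.7. In form: [[[dx, dy, dz, ax, ay, az, claw], ...]]. A call has 1 to 12 rows; each row shifts and turns the commanded pose from where the row before left it, along the tool's axes as they then stand; what a row does not reach is not made up. A row lasts 1/10 s, in which the tool goes at most 50 mm and 8.59 degrees, less where a joint would pass 70% of its speed; a pose out of reach is approached as far as the arm can. A call is refused whole if a number of a shift passes 5 or a number of a turn 8.59, either way. A call with a gripper value outside its range is refused whole. The fingers move at their own pace and stop on an object; FORCE is the grip in N (left out, the last holds). Time passes only in rows, so rows that do not move let the fingers close. It gives the time, the measured TCP pose, the force and the opening at its end, in the units of the state.
- ctrl.get_state(): the state, without advancing time (a new reading comes with each control period).
- imaging.get_image(name): name is "scene" or "top" or "wrist"; returns a dict with "frame" (400x640x3 uint8, red, green, blue), "intrinsics" (3x3 intrinsics, pixels), "pose" (4x4, takes a point from camera to world coordinates). Camera axes: x right, y down, z forward; pixel columns grow to the right and rows downward; lengths in m; the calibration is good to about 2 mm. A picture is of the moment at which its call begins. There is no depth.
- close_job(): hands the job in, once; it reports no verdict.
Trained networks look in the newest picture that a camera, given by its name, has taken for a name from the list of things; names that differ only in an ending like _2 or _b are one class to them, and where a whole thing is asked for, a point or a joint stands for the part that bears it (a point fixed in the world has none). Each returns a list of dicts, best first, with "conf" (0 to 1); they miss things now and then, are a little off and sometimes report something else, mostly with a low value. They report only what shows in the picture. A call takes as long as a camera call. They do not tell look-alikes from the thing itself.
- finder.trace(label, camera): "region" (400x640 bool, what is visible of it) and "point" ([row, column] as shares, 0 to 1, of the picture: columns of its width, rows of its height, amid what is visible of it).
- finder.spot_point(label, camera): "point" ([row, column] as shares, 0 to 1, of the picture: columns of its width, rows of its height: a listed point, or the origin of a listed thing).
The state is a dict: "time": time; "joint_positions": joint angles; "qd": joint speeds; "joint_torque": joint torques, N m; "position": TCP position; "tool_rot": TCP orientation; "ft_force": force on the tool from outside, world axes, zero at the start; "torque": the same for the moment, N m; "grip_width": opening from 0.0 (shut) to 1.0 (fully open).
Only numpy, scipy, OpenCV 4.12 (cv2) and the standard library are available. Lean on these libraries where they do the work, as an engineer would, in place of code of your own. Each camera call takes 0.05 s, during which the arm holds its last target. There are 200 camera calls.

## Working session

There is one attempt and no reset: what is moved stays moved. The work goes in short steps, Python scripts to look and compute and a shell command to move; the robot and the scene stay as the last step left them, time stands still between calls to the robot, and variables do not carry over. Pictures are saved under pics/ and viewed, about 8 in all and at most 12, crops included, and the job is handed in when it is done.

```bash
mkdir -p pics; cat > h.py <<'E'
from bench import ctrl, imaging, close_job, finder
import numpy as np, cv2
from scipy.spatial.transform import Rotation as R
def proj(im,P):
    T=np.linalg.inv(im['pose']); p=(T[:3,:3]@np.array(P,float).T).T+T[:3,3]
    q=(im['intrinsics']@p.T).T; return q[:,:2]/q[:,2:]
def ray(im,uv):
    d=im['pose'][:3,:3]@np.linalg.inv(im['intrinsics'])@np.array([uv[0],uv[1],1.]); return im['pose'][:3,3],d/np.linalg.norm(d)
def atz(im,uv,z):
    o,d=ray(im,uv); return o+d*(z-o[2])/d[2]
def tri(rs):
    A=np.zeros((3,3));b=np.zeros(3)
    for o,d in rs:
        M=np.eye(3)-np.outer(d,d);A+=M;b+=M@o
    return np.linalg.solve(A,b)
def save(im,n): cv2.imwrite(n,im['frame'][:,:,::-1])
E
python3 - <<'E'
from h import *
np.set_printoptions(precision=4,suppress=True)
s=ctrl.get_state();print(s)
ims={c:imaging.get_image(c) for c in('scene','top')}
for c in ims: save(ims[c],f'pics/{c}0.png')
for l in ['mount_board','pivot_screw','seat_screw','spindle_plate','hook_slot','push_corner','seat_slot','cam_base','cam','lever_knob','bowl','faceplate','wax_tin']:
    for c in ims:
        for r in finder.spot_point(l,c)[:3]:
            uv=np.array(r['point'])[::-1]*[640,400]
            z={'pivot_screw':.018,'seat_screw':.018,'spindle_plate':.018,'push_corner':.023,'hook_slot':.018,'seat_slot':.018,'cam_base':.018,'cam':.018,'lever_knob':.056}.get(l,0)
            print(l,c,round(r['conf'],2),uv,atz(ims[c],uv,z))
E
```

```text
{'time': 0.0, 'joint_positions': array([ 1.3281,  0.3218, -0.0701,  1.4517,  0.0227,  1.3708, -0.0569]), 'qd': array([ 0.0001,  0.0004, -0.001 ,  0.0002,  0.0005, -0.0001,  0.0015]), 'joint_torque': array([  0.0001, -49.1292,  -0.4038, -31.2526,  -0.064 ,   0.0438,
         0.0001]), 'position': array([ 0.1649, -0.6282,  0.2435]), 'tool_rot': array([-3.1139, -0.4021,  0.0006]), 'ft_force': array([-0.2788,  0.1902,  0.5116]), 'torque': array([-0.0031,  0.0288,  0.0101]), 'grip_width': 1.0006371515268173}
mount_board scene 0.96 [294.016 259.52 ] [ 0.6838 -0.0649  0.    ]
mount_board top 0.64 [339.328 159.08 ] [ 0.6845 -0.0697  0.    ]
pivot_screw scene 0.73 [284.096 219.8  ] [ 0.5206 -0.1152  0.018 ]
pivot_screw scene 0.58 [266.688 275.   ] [ 0.7704 -0.1217  0.018 ]
pivot_screw top 0.46 [356.288 130.8  ] [ 0.7693 -0.12    0.018 ]
seat_screw scene 0.56 [320.576 269.   ] [0.7375 0.0098 0.018 ]
seat_screw top 0.55 [438.08 218.12] [ 0.5039 -0.3613  0.018 ]
seat_screw top 0.45 [311.104 140.6  ] [0.7364 0.017  0.018 ]
spindle_plate scene 0.87 [333.376 189.12 ] [0.313  0.0279 0.018 ]
spindle_
[... 1600 characters left out ...]
8 245.52 ] [ 0.6498 -0.1169  0.018 ]
cam scene 0.36 [197.184 250.08 ] [ 0.6869 -0.3266  0.018 ]
cam top 0.52 [350.528 171.6  ] [ 0.641  -0.1033  0.018 ]
lever_knob scene 0.65 [283.904 223.48 ] [ 0.5966 -0.1031  0.056 ]
lever_knob top 0.65 [345.6 194.6] [ 0.5626 -0.0878  0.056 ]
bowl scene 0.64 [447.808 242.8  ] [0.5744 0.3662 0.    ]
bowl top 0.8 [192.512 196.68 ] [0.5607 0.3728 0.    ]
faceplate scene 0.71 [204.672 221.4  ] [ 0.5225 -0.3637  0.    ]
faceplate top 0.57 [438.08 216.52] [ 0.5116 -0.3654  0.    ]
faceplate top 0.37 [424.896 168.32 ] [ 0.659  -0.3293  0.    ]
wax_tin scene 0.93 [199.68 251.52] [ 0.6702 -0.3283  0.    ]
wax_tin top 0.85 [424.128 167.8  ] [ 0.6606 -0.327   0.    ]
```

```bash
python3 -c "
import cv2,numpy as np
a=cv2.imread('pics/scene0.png');b=cv2.imread('pics/top0.png')
cv2.imwrite('pics/both.png',cv2.resize(np.vstack([a,b]),(640,800))[:,:])" ; ls pics
```

```text
both.png
scene0.png
top0.png
```

View pics/top0.png

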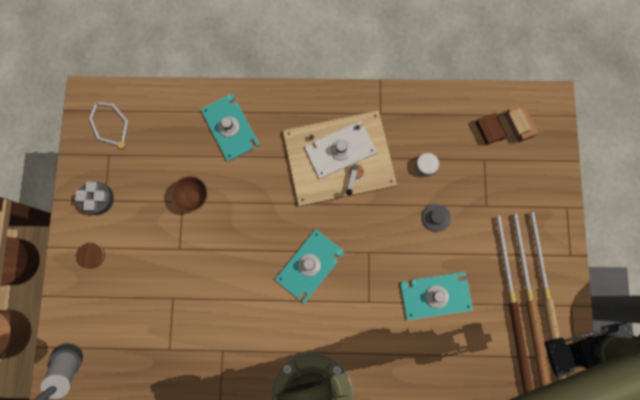

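View pics/scene0.png

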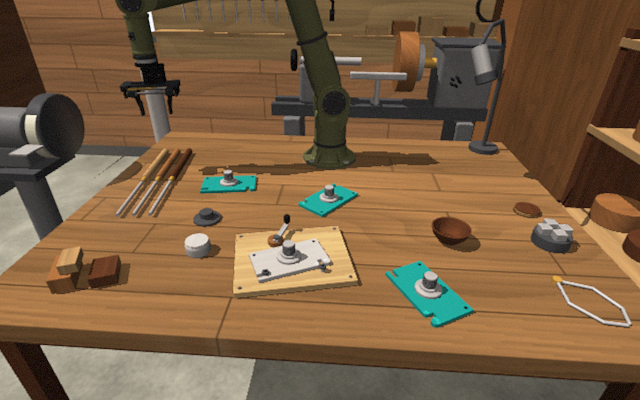

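Board yaw is about 0.24 rad and the real, grey plate is the one on the board; the turquoise plates are look-alikes. In the top view the pivot screw is near (356,128), the seat screw near (311,139) and the lever knob near (350,190). I'll move over the board for a close look.

```bash
python3 -m jog '[[[4,-2.9,0,0,0,0,0],[4,-2.9,0,0,0,0,0],[4,-2.9,0,0,0,0,0],[4,-2.9,0,0,0,0,0],[4,-2.9,0,0,0,0,0],[4,-2.9,0,0,0,0,0],[4,-2.9,0,0,0,0,0],[4,-2.9,0,0,0,0,0],[4,-2.9,0,0,0,0,0],[4,-2.9,0,0,0,0,0],[4,-2.9,0,0,0,0,0],[4,-2.9,0,0,0,0,0]]]'
python3 - <<'E'
from h import *
np.set_printoptions(precision=4,suppress=True)
s=ctrl.get_state();print(s['time'],s['position'],s['tool_rot'])
im=imaging.get_image('wrist');print(im['pose'],im['intrinsics'][0,0]);save(im,'pics/w1.png')
P=[[.684,-.068,.018],[.769,-.12,.018],[.7365,.013,.018],[.614,-.006,.023]]
print(proj(im,P))
E
```

```text
time: 2.6
position: [0.542, -0.1687, 0.245]
tool_rot: [3.115, 0.402, 0.001]
ft_force: [0.6, -0.6, 0.2]
grip_width: 0.032
2.6 [ 0.542  -0.1687  0.245 ] [3.1149 0.4016 0.0011]
[[ 0.2544 -0.9283 -0.2711  0.6154]
 [-0.9671 -0.244  -0.0722 -0.1477]
 [ 0.0009  0.2806 -0.9598  0.385 ]
 [ 0.      0.      0.      1.    ]] 280.7201216119999
[[267.8473  39.823 ]
 [330.0558 -30.3715]
 [205.241  -33.0442]
 [204.6585  87.0235]]
```

```bash
python3 -m jog '[[[4.5,-1.4,0,0,0,0,0],[4.5,-1.4,0,0,0,0,0],[4.5,-1.4,0,0,0,0,0],[4.5,-1.4,0,0,0,0,0],[0,0,0,0,0,0,0]]]'
cat > look.py <<'E'
from h import *
import sys,pickle
np.set_printoptions(precision=4,suppress=True)
n=sys.argv[1]
s=ctrl.get_state();print(s['time'],s['position'],s['tool_rot'])
im=imaging.get_image('wrist');save(im,f'pics/{n}.png');D={}
Z={'pivot_screw':.018,'seat_screw':.018,'spindle_plate':.018,'push_corner':.023,'hook_slot':.018,'seat_slot':.018,'cam_base':.018,'cam':.018,'lever_knob':.056}
for l in ['mount_board','pivot_screw','seat_screw','hook_slot','push_corner','seat_slot','cam_base','lever_knob']:
    D[l]=[]
    for r in finder.spot_point(l,'wrist')[:2]:
        uv=np.array(r['point'])[::-1]*[640,400]; D[l].append((r['conf'],uv))
        print(l,round(r['conf'],2),uv,atz(im,uv,Z.get(l,0)))
pickle.dump((im,D),open(n+'.pkl','wb'))
E
python3 look.py w2
```

```text
time: 3.15
position: [0.7037, -0.0636, 0.2415]
tool_rot: [-3.108, -0.414, 0.001]
ft_force: [0.3, 1.3, -1.3]
grip_width: 0.003
3.15 [ 0.7037 -0.0636  0.2415] [-3.1077 -0.4135  0.0008]
pivot_screw 0.61 [380.992 136.68 ] [ 0.7741 -0.1225  0.018 ]
seat_screw 0.53 [268.928 129.08 ] [0.746  0.0165 0.018 ]
hook_slot 0.79 [132.928  99.6  ] [0.7365 0.1853 0.018 ]
hook_slot 0.67 [381.632 138.2  ] [ 0.7726 -0.1239  0.018 ]
push_corner 0.72 [274.368 228.92 ] [ 0.618 -0.02   0.023]
seat_slot 0.73 [273.472 157.48 ] [0.7126 0.0032 0.018 ]
cam_base 0.86 [345.728 223.6  ] [ 0.6497 -0.1133  0.018 ]
cam_base 0.34 [345.28 225.08] [ 0.6475 -0.1133  0.018 ]
```

View pics/w2.png

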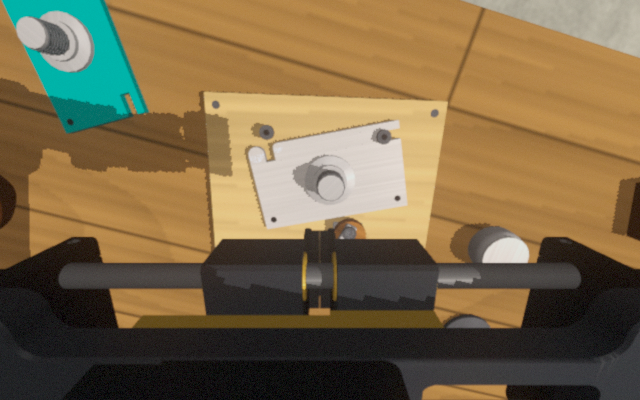

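The board and the grey plate are clear. The plate's corners are near (267,228), (407,204), (399,122) and (249,149), and the screw heads are near (266,131) and (383,136). I'll fit the poses from these.

```bash
cat > fit.py <<'E'
from h import *
import sys,pickle
np.set_printoptions(precision=4,suppress=True)
im,D=pickle.load(open(sys.argv[1]+'.pkl','rb'))
hsv=cv2.cvtColor(im['frame'],cv2.COLOR_RGB2HSV); x0,y0,x1,y1=map(int,sys.argv[2:6])
m=((hsv[:,:,1]<45)&(hsv[:,:,2]>110)).astype(np.uint8)
k=np.zeros_like(m);k[y0:y1,x0:x1]=1;m*=k
m=cv2.morphologyEx(m,cv2.MORPH_CLOSE,np.ones((5,5),np.uint8))
n,lab,st,_=cv2.connectedComponentsWithStats(m);i=1+np.argmax(st[1:,4]);m=(lab==i)
c=max(cv2.findContours(m.astype(np.uint8),0,1)[0],key=len)[:,0,:]
W=np.array([atz(im,p,.028)[:2] for p in c])
(ctr,sz,a)=cv2.minAreaRect((W*1000).astype(np.float32));print('rect',ctr,sz,a)
box=cv2.boxPoints((ctr,sz,a))
yaw=np.radians(a)
# candidates for yaw near .45: choose long axis direction = plate y
v=box[1]-box[0];w=box[2]-box[1];l=v if np.linalg.norm(v)>np.linalg.norm(w) else w
l=l/np.linalg.norm(l); l=l if l[1]>0 else -l; yaw=np.arctan2(-l[0],l[1]);Rm=np.array([[np.cos(yaw),-np.sin(yaw)],[np.sin(yaw),np.cos(yaw)]])
o=np.array(ctr)-Rm@[-39,73]
print('plate yaw',yaw,'origin',o)
for nme,p in dict(push=[-94,160],endmid=[-39,168],end0=[0,168],slot=[0,142],c=[-94,168]).items(): print(nme,o+Rm@p)
v=im['frame'].copy()
q=proj(im,[[*(o+Rm@p)/1000,.028] for p in [(-94,-22),(16,-22),(16,168),(-94,168)]]).astype(int)
cv2.polylines(v,[q],True,(255,0,0));v[m]=v[m]//2+np.array([0,100,0],np.uint8)
cv2.imwrite(f'pics/{sys.argv[1]}f.png',cv2.resize(v[y0:y1,x0:x1,::-1],None,fx=3,fy=3))
E
python3 fit.py w2 240 110 415 235; python3 - <<'E'
from h import *;import pickle
im,D=pickle.load(open('w2.pkl','rb'))
for uv in [(266.5,131),(383,136)]: print(atz(im,uv,.036))
for uv in [(215,104),(435,113)]: print('dot',atz(im,uv,.018))
E
```

```text
rect (702.3510131835938, -74.89934539794922) (124.16617584228516, 190.01206970214844) 25.640323638916016
plate yaw 0.44750795 origin [ 769.0992 -123.8348]
push [615.1203 -20.266 ]
endmid [661.2426  10.7458]
end0 [696.4022  27.6219]
slot [707.6529   4.1822]
c [611.6585 -13.0538]
[0.74461807 0.01586428 0.036     ]
[ 0.7756937  -0.12059985  0.036     ]
dot [0.7578933  0.08698169 0.018     ]
dot [ 0.81878227 -0.17751926  0.018     ]
```

View pics/w2f.png

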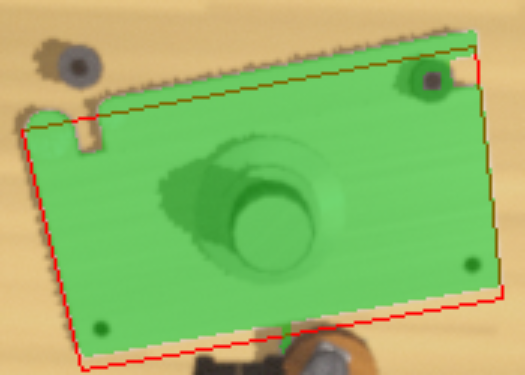

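```bash
python3 -m jog '[[[0,0,0,0,0,-5.2,0],[0,0,0,0,0,-5.2,0],[1,-3.7,0,0,0,0,0],[1,-3.7,0,0,0,0,0],[1,-3.7,0,0,0,0,0],[0,0,4.5,0,0,0,0],[0,0,4.5,0,0,0,0],[0,0,3,0,0,0,0],[0,0,0,0,0,0,0]]]'
python3 look.py w3
```

```text
time: 4.5
position: [0.6773, 0.0414, 0.1195]
tool_rot: [-3.066, -0.682, 0.014]
ft_force: [-1.0, -0.6, -0.5]
grip_width: 0.008
4.5 [0.6773 0.0414 0.1195] [-3.066  -0.6821  0.0144]
pivot_screw 0.97 [535.808 186.6  ] [ 0.7729 -0.1228  0.018 ]
seat_screw 0.69 [382.784 149.   ] [0.7444 0.0152 0.018 ]
hook_slot 0.91 [533.504 181.6  ] [ 0.7757 -0.1182  0.018 ]
hook_slot 0.87 [179.712  60.28 ] [0.7373 0.1919 0.018 ]
seat_slot 0.91 [376.768 185.88 ] [0.7138 0.0044 0.018 ]
cam_base 0.7 [452.672 294.4  ] [ 0.6479 -0.1174  0.018 ]
```

View pics/w3.png

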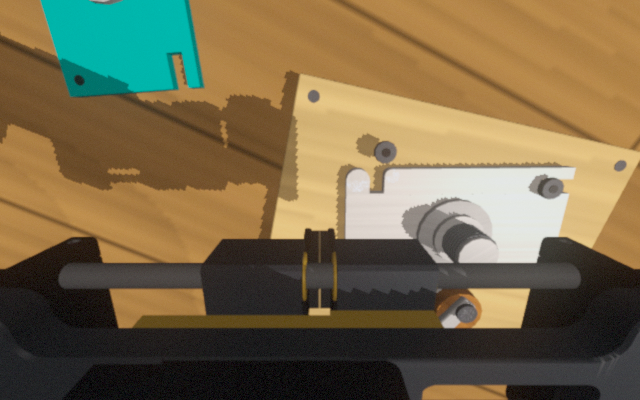

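Tool and plate are aligned: the plate's end face is a vertical edge at column 346, and the fingers are at about 320, clear of it. Next I descend beside the end face.

```bash
python3 -m jog '[[[0.4,-0.3,2.5,0,0,0,0],[0.4,-0.3,2.5,0,0,0,0],[0,0,1.6,0,0,0,0],[0,0,1,0,0,0,0],[0,0,0,0,0,0,0]]]'
python3 -m jog '[[[0,0.3,0,0,0,0,0],[0,0.3,0,0,0,0,0],[0,0,0,0,0,0,0]]]'
```

```text
time: 5.45
position: [0.6846, 0.0512, 0.0471]
tool_rot: [-3.066, -0.683, 0.004]
ft_force: [0.4, -0.3, 0.5]
grip_width: 0.005
time: 5.75
position: [0.6892, 0.0452, 0.0498]
tool_rot: [3.066, 0.681, 0.003]
ft_force: [0.4, -0.6, -0.0]
grip_width: 0.0
```

```bash
python3 -m jog '[[[0,0,0,0,0,0,0],[0,0,0,0,0,0,0]]]'; python3 -m jog '[[[0,0,0,0,0,0,0]]]'
```

```text
time: 5.95
position: [0.6883, 0.0464, 0.049]
tool_rot: [3.066, 0.683, 0.001]
ft_force: [-0.4, 0.9, 0.9]
grip_width: 0.002
time: 6.05
position: [0.6881, 0.0464, 0.0487]
tool_rot: [3.066, 0.683, 0.0]
ft_force: [0.4, 0.2, 0.4]
grip_width: 0.005
```

```bash
python3 -m jog '[[[0,0,0.5,0,0,0,0],[0,0,0,0,0,0,0],[0,0.3,0,0,0,0,0],[0,0,0,0,0,0,0],[0,0,0,0,0,0,0]]]'; python3 -m jog '[[[0,0.2,0,0,0,0,0],[0,0,0,0,0,0,0],[0,0,0,0,0,0,0]]]';python3 -m jog '[[[0,0.2,0,0,0,0,0],[0,0,0,0,0,0,0],[0,0,0,0,0,0,0]]]'
```

```text
time: 6.55
position: [0.6895, 0.0433, 0.0436]
tool_rot: [3.066, 0.682, 0.0]
ft_force: [-0.5, -0.2, -0.0]
grip_width: 0.003
time: 6.85
position: [0.6903, 0.0416, 0.0436]
tool_rot: [3.066, 0.683, 0.0]
ft_force: [0.6, -0.1, -1.6]
grip_width: 0.006
time: 7.15
position: [0.6911, 0.0398, 0.0435]
tool_rot: [3.066, 0.683, -0.0]
ft_force: [-0.4, 0.6, 0.3]
grip_width: 0.002
```

```bash
python3 -m jog '[[[0,0.2,0,0,0,0,0],[0,0,0,0,0,0,0],[0,0,0,0,0,0,0]]]'; python3 -m jog '[[[0,0.2,0,0,0,0,0],[0,0,0,0,0,0,0],[0,0,0,0,0,0,0]]]';python3 -m jog '[[[0,0.2,0,0,0,0,0],[0,0,0,0,0,0,0],[0,0,0,0,0,0,0]]]'
```

```text
time: 7.45
position: [0.692, 0.038, 0.0435]
tool_rot: [3.066, 0.683, 0.0]
ft_force: [0.8, 0.5, 0.1]
grip_width: 0.0
time: 7.75
position: [0.6928, 0.0362, 0.0435]
tool_rot: [3.066, 0.683, -0.0]
ft_force: [-0.4, 0.1, 0.4]
grip_width: 0.009
time: 8.05
position: [0.6936, 0.0345, 0.0435]
tool_rot: [3.066, 0.683, -0.0]
ft_force: [0.8, -0.1, 0.5]
grip_width: 0.004
```

```bash
for i in 1 ; do :; done; python3 -m jog '[[[0,0.2,0,0,0,0,0],[0,0,0,0,0,0,0],[0,0,0,0,0,0,0]]]'; python3 -m jog '[[[0,0.15,0,0,0,0,0],[0,0,0,0,0,0,0],[0,0,0,0,0,0,0]]]';python3 -m jog '[[[0,0.1,0,0,0,0,0],[0,0,0,0,0,0,0],[0,0,0,0,0,0,0]]]'
```

```text
time: 8.35
position: [0.694, 0.0342, 0.0435]
tool_rot: [-3.065, -0.684, 0.001]
ft_force: [-2.4, 3.8, 1.1]
grip_width: 0.005
time: 8.65
position: [0.6945, 0.0337, 0.0435]
tool_rot: [-3.063, -0.685, 0.001]
ft_force: [-3.1, 4.6, 0.7]
grip_width: 0.004
time: 8.95
position: [0.6945, 0.0337, 0.0435]
tool_rot: [-3.062, -0.685, 0.002]
ft_force: [-3.3, 6.5, 2.0]
grip_width: 0.004
```

```bash
python3 -m jog '[[[0,0.15,0,0,0,0,0],[0,0,0,0,0,0,0],[0,0,0,0,0,0,0]]]'; python3 -m jog '[[[0,0.15,0,0,0,0,0],[0,0,0,0,0,0,0],[0,0,0,0,0,0,0],[0,0,0,0,0,0,0]]]'
```

```text
time: 9.25
position: [0.6946, 0.0336, 0.0435]
tool_rot: [-3.06, -0.686, 0.003]
ft_force: [-4.2, 8.3, 2.1]
grip_width: 0.005
time: 9.65
position: [0.6947, 0.0335, 0.0436]
tool_rot: [-3.059, -0.687, 0.004]
ft_force: [-6.3, 9.8, 3.8]
grip_width: 0.008
```

The plate bears on the pivot screw at about 11.6 N and doesn't move. I'll retreat and go round to the push corner.

```bash
python3 -m jog '[[[0,-1.1,0,0,0,0,0],[0,-2,0,0,0,0,0],[-3.7,0,0,0,0,0,0],[-3.7,0,0,0,0,0,0],[-3.8,0,0,0,0,0,0],[0,1.7,0,0,0,0,0],[0,1.7,0,0,0,0,0],[0,0,0,0,0,6.1,0],[0,0,0,0,0,6.1,0],[0,0,0,0,0,0,0],[0,0,0,0,0,0,0]]]'; python3 look.py w4
```

```text
time: 10.75
position: [0.598, -0.0226, 0.0438]
tool_rot: [3.121, 0.357, 0.002]
ft_force: [-1.6, 0.2, 0.2]
grip_width: 0.007
10.75 [ 0.598  -0.0226  0.0438] [3.121  0.357  0.0023]
push_corner 0.78 [323.712 207.   ] [ 0.6221 -0.0183  0.023 ]
seat_slot 0.72 [322.176  31.72 ] [0.7143 0.0043 0.018 ]
cam_base 0.77 [488.192 200.32 ] [ 0.6477 -0.1166  0.018 ]
```

View pics/w4.png

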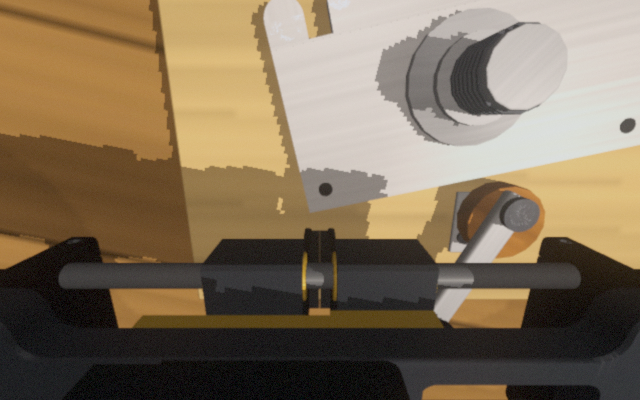

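```bash
python3 -m jog '[[[0.5,0,0,0,0,0,0],[0.5,0,0,0,0,0,0],[0.3,0,0,0,0,0,0],[0,0,0,0,0,0,0]]]'; python3 -m jog '[[[0.3,-0.15,0,0,0,0,0],[0.3,-0.15,0,0,0,0,0],[0.3,-0.2,0,0,0,0,0],[0,0,0,0,0,0,0]]]';python3 -m jog '[[[0.3,-0.2,0,0,0,0,0],[0.3,-0.2,0,0,0,0,0],[0,0,0,0,0,0,0]]]'
```

```text
time: 11.6
position: [0.6099, -0.0192, 0.0435]
tool_rot: [-3.121, -0.354, -0.0]
ft_force: [-0.6, -0.5, 0.4]
grip_width: 0.003
time: 12.0
position: [0.616, -0.0122, 0.0432]
tool_rot: [-3.121, -0.354, 0.004]
ft_force: [-3.3, -0.4, 1.7]
grip_width: 0.007
time: 12.3
position: [0.6205, -0.0064, 0.0431]
tool_rot: [-3.121, -0.354, 0.005]
ft_force: [-4.8, 1.2, 1.9]
grip_width: 0.005
```

```bash
python3 -m jog '[[[0.3,-0.2,0,0,0,0,0],[0.3,-0.2,0,0,0,0,0],[0,0,0,0,0,0,0]]]';python3 -m jog '[[[0.3,-0.2,0,0,0,0,0],[0.3,-0.2,0,0,0,0,0],[0,0,0,0,0,0,0]]]';python3 -m jog '[[[0.3,-0.2,0,0,0,0,0],[0.3,-0.2,0,0,0,0,0],[0,0,0,0,0,0,0]]]'
```

```text
time: 12.6
position: [0.6251, -0.0009, 0.043]
tool_rot: [-3.12, -0.355, 0.006]
ft_force: [-6.0, 1.2, 2.8]
grip_width: 0.001
time: 12.9
position: [0.63, 0.0047, 0.043]
tool_rot: [-3.12, -0.355, 0.006]
ft_force: [-6.3, 2.4, 3.4]
grip_width: -0.001
time: 13.2
position: [0.6352, 0.0102, 0.043]
tool_rot: [-3.12, -0.355, 0.005]
ft_force: [-5.7, 2.4, 2.7]
grip_width: 0.005
```

```bash
python3 -m jog '[[[0.3,-0.1,0,0,0,0,0],[0,0,0,0,0,0,0],[0,0,0,0,0,0,0]]]';python3 -m jog '[[[0.3,-0.1,0,0,0,0,0],[0,0,0,0,0,0,0],[0,0,0,0,0,0,0]]]'; python3 -m jog '[[[0.2,0,0,0,0,0,0],[0,0,0,0,0,0,0],[0,0,0,0,0,0,0]]]'
```

```text
time: 13.5
position: [0.6372, 0.012, 0.0429]
tool_rot: [-3.119, -0.355, 0.007]
ft_force: [-7.2, 2.5, 2.9]
grip_width: 0.003
time: 13.8
position: [0.6382, 0.0127, 0.0428]
tool_rot: [-3.12, -0.354, 0.014]
ft_force: [-11.4, 1.1, 7.4]
grip_width: 0.002
time: 14.1
position: [0.6384, 0.0128, 0.0427]
tool_rot: [-3.121, -0.354, 0.02]
ft_force: [-16.2, -0.5, 10.5]
grip_width: 0.004
```

```bash
python3 -m jog '[[[0,0,0,0,0,0,0],[0,0,0,0,0,0,0],[0,0,0,0,0,0,0]]]'; python3 look.py w5; python3 - <<'E'
from h import *;import pickle
im,D=pickle.load(open('w5.pkl','rb'));v=im['frame'].copy()
y=.225;c,s=np.cos(y),np.sin(y);o=np.array([775.4,-120.8])
w=lambda p:[*(o+np.array([[c,-s],[s,c]])@p)/1000,.028]
q=proj(im,[w(p) for p in [(-94,-22),(16,-22),(16,168),(-94,168)]]).astype(int)
cv2.polylines(v,[q],True,(255,0,0));cv2.imwrite('pics/w5f.png',v[:,:,::-1])
E
```

```text
time: 14.4
position: [0.6384, 0.0128, 0.0427]
tool_rot: [-3.121, -0.354, 0.02]
ft_force: [-15.9, 0.4, 10.1]
grip_width: 0.002
14.4 [0.6384 0.0128 0.0427] [-3.1208 -0.3541  0.0201]
pivot_screw 0.48 [625.088  62.2  ] [ 0.7757 -0.1202  0.018 ]
seat_screw 0.92 [358.912  61.48 ] [0.7444 0.0172 0.018 ]
hook_slot 0.75 [625.792  68.08 ] [ 0.7732 -0.1221  0.018 ]
hook_slot 0.56 [34.816  0.   ] [0.735  0.1831 0.018 ]
push_corner 0.64 [325.824 232.08 ] [0.6471 0.0121 0.023 ]
seat_slot 0.71 [360.768  65.6  ] [0.7427 0.0157 0.018 ]
seat_slot 0.4 [627.904  62.8  ] [ 0.7758 -0.1218  0.018 ]
cam_base 0.74 [516.224 268.88 ] [ 0.6477 -0.1168  0.018 ]
```

View pics/w5f.png

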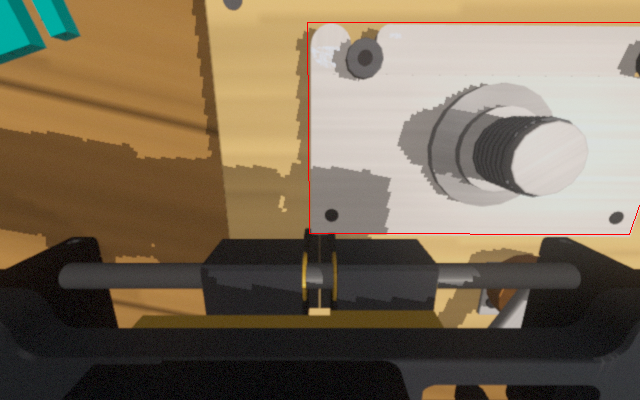

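The plate matches the predicted home outline, the seat screw sits in its slot, and the push reads a firm 16 N. I'll back off and look for the knob.

```bash
python3 -m jog '[[[-1,0,0,0,0,0,0],[-1.5,0,0,0,0,0,0],[-2,0,-2,0,0,0,0],[-3,0,-4,0,0,0,0],[-3,0,-4,0,0,0,0],[-3,0,-4,0,0,0,0],[0,1.5,-3,0,0,0,0],[0,0,0,0,0,0,0],[0,0,0,0,0,0,0]]]'; python3 look.py w6
```

```text
time: 15.75
position: [0.5169, -0.0332, 0.2144]
tool_rot: [3.121, 0.352, 0.005]
ft_force: [0.9, 0.2, -0.8]
grip_width: 0.003
15.75 [ 0.5169 -0.0332  0.2144] [3.1206 0.3516 0.0054]
mount_board 0.53 [546.816 238.48 ] [ 0.5055 -0.3552  0.    ]
push_corner 0.81 [306.112  60.2  ] [0.6456 0.0119 0.023 ]
push_corner 0.65 [281.024 213.2  ] [0.4687 0.0058 0.023 ]
cam_base 0.72 [419.776  84.2  ] [ 0.651  -0.1165  0.018 ]
lever_knob 0.78 [391.488 154.6  ] [ 0.5714 -0.098   0.056 ]
```

View pics/w6.png

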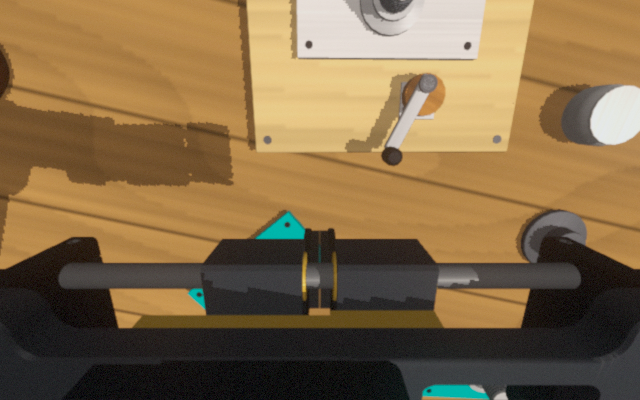

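The knob is at (391,155), which puts it about 79 mm from the pivot with the lever leaning 0.46 rad, both as the text says. I'll cage it between slightly open jaws, with tool y along the tangent.

```bash
python3 -m jog '[[[0,0,0,0,0,6.7,3.2],[0,0,0,0,0,6.7,3.2],[0,0,0,0,0,6.7,3.2],[0,0,0,0,0,6.7,3.2],[3.4,2.5,0,0,0,0,3.2],[3.4,2.5,0,0,0,0,3.2],[0,0,4.5,0,0,0,3.2],[0,0,4.5,0,0,0,3.2],[0,0,0,0,0,0,3.2],[0,0,0,0,0,0,3.2]]]'; python3 look.py w7; python3 -c "
from h import *
s=ctrl.get_state();print(s['joint_positions'],s['grip_width'])"
```

```text
time: 17.2
position: [0.5698, -0.0973, 0.1236]
tool_rot: [-3.118, 0.379, 0.002]
ft_force: [0.3, 0.1, 1.1]
grip_width: 0.363
17.2 [ 0.5698 -0.0973  0.1236] [-3.1181  0.3789  0.0023]
pivot_screw 0.24 [593.408 194.68 ] [ 0.5183 -0.3398  0.018 ]
seat_screw 0.68 [125.376  28.12 ] [0.7431 0.0154 0.018 ]
push_corner 0.62 [172.416 152.4  ] [0.6451 0.0139 0.023 ]
cam_base 0.91 [319.488 110.6  ] [ 0.6483 -0.1158  0.018 ]
lever_knob 0.8 [322.304 214.68 ] [ 0.5715 -0.0992  0.056 ]
[ 0.57223701  0.30244938 -0.52319671  1.76273043  0.16681167  1.11907982
 -1.81742534] 0.3666464058889824
```

View pics/w7.png

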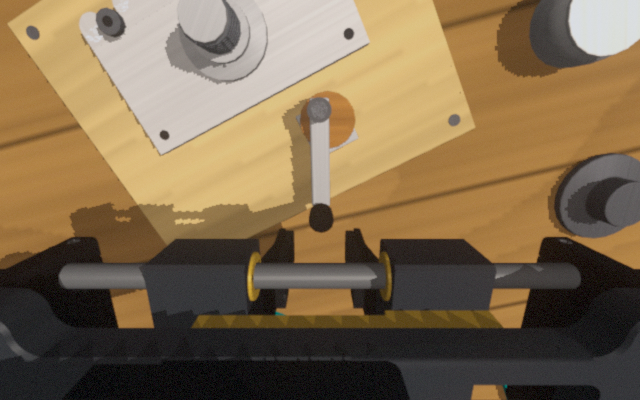

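The knob sits centred between the jaws at (321,217). Next I descend and start turning.

```bash
python3 -m jog '[[[0.1,0,3,0,0,0,3.2],[0.1,0,2,0,0,0,3.2],[0,0,0.4,0,0,0,3.2],[0,0,0,0,0,0,3.2],[0,0.3,0,0,0,0,3.2],[0,0.3,0,0,0,0,3.2],[0,0,0,0,0,0,3.2]]]'; python3 -m jog '[[[0.02,0.56,0,0,0,-4,3.2],[0.02,0.56,0,0,0,-4,3.2],[0.02,0.56,0,0,0,-4,3.2],[0.02,0.56,0,0,0,-4,3.2],[0,0,0,0,0,0,3.2]]]'
```

```text
time: 18.35
position: [0.5709, -0.105, 0.0705]
tool_rot: [3.117, -0.381, 0.003]
ft_force: [0.7, 0.5, -0.5]
grip_width: 0.368
time: 18.85
position: [0.5691, -0.1262, 0.0704]
tool_rot: [-3.141, -0.057, -0.003]
ft_force: [1.0, 0.6, 1.4]
grip_width: 0.37
```

```bash
python3 -m jog '[[[0.02,0.56,0,0,0,-4,3.2],[0.02,0.56,0,0,0,-4,3.2],[0.02,0.56,0,0,0,-4,3.2],[0.02,0.56,0,0,0,-4,3.2],[0.02,0.56,0,0,0,-4,3.2],[0.02,0.56,0,0,0,-4,3.2],[0.02,0.56,0,0,0,-4,3.2],[0.02,0.56,0,0,0,-4,3.2],[0,0,0,0,0,0,3.2]]]'; cat > st.py <<'E'
from h import *
f=np.zeros(3);s=ctrl.get_state();r=R.from_rotvec(s['tool_rot'])
p=s['position'];x=r.as_matrix()[:,0];psi=np.arctan2(x[1],x[0])
piv=np.array([.6483,-.1165]);d=p[:2]-piv
print('psi %.3f r %.4f ang-psi-lever %.3f z %.4f'%(psi,np.linalg.norm(d),np.arctan2(-d[1],-d[0]),p[2]),'F tool',r.inv().apply(s['ft_force']).round(1),'t',s['time'],'q7 %.2f'%s['joint_positions'][6])
E
python3 st.py
```

```text
time: 19.75
position: [0.5821, -0.168, 0.0696]
tool_rot: [-3.004, -0.919, -0.0]
ft_force: [0.2, 0.8, -0.0]
grip_width: 0.368
psi 0.594 r 0.0839 ang-psi-lever 0.661 z 0.0696 F tool [ 0.6 -0.6  0. ] t 19.75 q7 -0.95
```

```bash
python3 -m jog '[[[0.02,0.56,0,0,0,-4,3.2],[0.02,0.56,0,0,0,-4,3.2],[0.02,0.56,0,0,0,-4,3.2],[0.02,0.56,0,0,0,-4,3.2]]]'; python3 st.py; python3 look.py w8
```

```text
time: 20.15
position: [0.5965, -0.1835, 0.0694]
tool_rot: [-2.844, -1.331, 0.001]
ft_force: [-0.6, 2.8, 0.1]
grip_width: 0.369
psi 0.875 r 0.0848 ang-psi-lever 0.913 z 0.0694 F tool [ 1.7 -2.2 -0.1] t 20.15 q7 -0.68
20.15 [ 0.5965 -0.1835  0.0694] [-2.8441 -1.3305  0.0013]
push_corner 0.74 [313.728 103.92 ] [ 0.6472 -0.1147  0.023 ]
push_corner 0.71 [ 10.688 146.4  ] [ 0.477  -0.0074  0.023 ]
seat_slot 0.93 [ 33.408 261.28 ] [ 0.41   -0.0647  0.018 ]
cam_base 0.88 [317.888 102.28 ] [ 0.6499 -0.1155  0.018 ]
lever_knob 0.75 [305.92 240.08] [ 0.5937 -0.172   0.056 ]
```

View pics/w8.png

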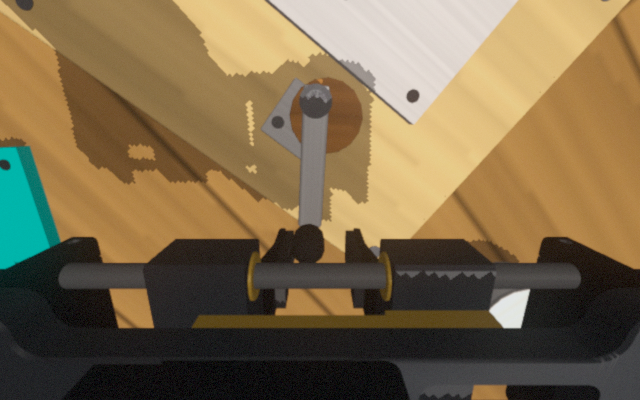

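The knob is against the left finger at (308,243) and is following. I'll keep going and correct the small outward drift.

```bash
python3 -m jog '[[[0.12,0.56,0,0,0,-4,3.2],[0.12,0.56,0,0,0,-4,3.2],[0.12,0.56,0,0,0,-4,3.2],[0.12,0.56,0,0,0,-4,3.2],[0,0,0,0,0,0,3.2]]]'; python3 st.py;  python3 -m jog '[[[0.01,0.28,0,0,0,-2,3.2],[0.01,0.28,0,0,0,-2,3.2],[0.01,0.28,0,0,0,-2,3.2],[0,0,0,0,0,0,3.2]]]'; python3 st.py;  python3 -m jog '[[[0.01,0.28,0,0,0,-2,3.2],[0.01,0.28,0,0,0,-2,3.2],[0,0,0,0,0,0,3.2]]]'; python3 st.py
```

```text
time: 21.1
position: [0.6175, -0.1946, 0.0691]
tool_rot: [-2.634, -1.712, 0.003]
ft_force: [-1.2, -0.7, -0.1]
grip_width: 0.366
psi 1.152 r 0.0839 ang-psi-lever 1.195 z 0.0691 F tool [-1.1 -0.9  0.1] t 21.1 q7 -0.42
time: 21.5
position: [0.6252, -0.1969, 0.0692]
tool_rot: [-2.542, -1.846, 0.003]
ft_force: [-2.9, -1.5, -0.9]
grip_width: 0.368
psi 1.256 r 0.0837 ang-psi-lever 1.292 z 0.0692 F tool [-2.3 -2.3  0.9] t 21.5 q7 -0.33
time: 21.8
position: [0.6309, -0.1983, 0.0692]
tool_rot: [-2.476, -1.934, 0.002]
ft_force: [-1.3, -1.7, -0.7]
grip_width: 0.365
psi 1.326 r 0.0836 ang-psi-lever 1.361 z 0.0692 F tool [-1.9 -0.9  0.7] t 21.8 q7 -0.27
```

```bash
for i in 1; do python3 -m jog '[[[0.01,0.28,0,0,0,-2,3.2],[0.01,0.28,0,0,0,-2,3.2],[0,0,0,0,0,0,3.2]]]'|sed -n 4p; done; python3 st.py;  python3 -m jog '[[[0.01,0.28,0,0,0,-2,3.2],[0,0,0,0,0,0,3.2]]]'|sed -n 4p; python3 st.py;  python3 -m jog '[[[0.01,0.28,0,0,0,-2,3.2],[0,0,0,0,0,0,3.2]]]'|sed -n 4p; python3 st.py
```

```text
ft_force: [-2.7, -1.5, -0.8]
psi 1.396 r 0.0835 ang-psi-lever 1.430 z 0.0693 F tool [-2.  -2.3  0.8] t 22.1 q7 -0.20
ft_force: [-3.5, -1.3, -1.1]
psi 1.431 r 0.0834 ang-psi-lever 1.465 z 0.0694 F tool [-1.8 -3.3  1.1] t 22.3 q7 -0.17
ft_force: [-2.3, -1.1, -0.2]
psi 1.466 r 0.0833 ang-psi-lever 1.499 z 0.0694 F tool [-1.3 -2.2  0.2] t 22.5 q7 -0.14
```

```bash
python3 -m jog '[[[0.01,0.28,0,0,0,-2,3.2],[0,0,0,0,0,0,3.2]]]'|sed -n 4p; python3 st.py;  python3 -m jog '[[[0.01,0.28,0,0,0,-2,3.2],[0,0,0,0,0,0,3.2]]]'|sed -n 4p; python3 st.py;  python3 -m jog '[[[0.01,0.28,0,0,0,-2,3.2],[0,0,0,0,0,0,3.2]]]'|sed -n 4p; python3 st.py
```

```text
ft_force: [-2.4, -1.7, -1.1]
psi 1.501 r 0.0832 ang-psi-lever 1.534 z 0.0695 F tool [-1.9 -2.3  1.1] t 22.7 q7 -0.11
ft_force: [-2.9, -1.0, -0.6]
psi 1.536 r 0.0832 ang-psi-lever 1.570 z 0.0696 F tool [-1.1 -2.9  0.6] t 22.9 q7 -0.08
ft_force: [-2.4, -2.2, -1.1]
psi 1.571 r 0.0832 ang-psi-lever 1.604 z 0.0695 F tool [-2.2 -2.4  1.1] t 23.1 q7 -0.05
```

```bash
python3 -m jog '[[[0.01,0.28,0,0,0,-2,3.2],[0,0,0,0,0,0,3.2]]]'|sed -n 4p; python3 st.py;  python3 -m jog '[[[0.01,0.28,0,0,0,-2,3.2],[0,0,0,0,0,0,3.2]]]'|sed -n 4p; python3 st.py;  python3 -m jog '[[[0.01,0.28,0,0,0,-2,3.2],[0,0,0,0,0,0,3.2]]]'|sed -n 4p; python3 st.py
```

```text
ft_force: [-1.8, -1.3, -1.2]
psi 1.606 r 0.0832 ang-psi-lever 1.638 z 0.0696 F tool [-1.3 -1.8  1.2] t 23.3 q7 -0.02
ft_force: [-1.8, -1.8, -1.1]
psi 1.641 r 0.0832 ang-psi-lever 1.672 z 0.0696 F tool [-1.7 -1.9  1.1] t 23.5 q7 0.01
ft_force: [-1.9, -1.4, -1.2]
psi 1.676 r 0.0832 ang-psi-lever 1.706 z 0.0696 F tool [-1.2 -2.1  1.2] t 23.7 q7 0.05
```

```bash
python3 -m jog '[[[0.01,0.28,0,0,0,-2,3.2],[0,0,0,0,0,0,3.2]]]'|sed -n 4p; python3 st.py;  python3 -m jog '[[[0.01,0.28,0,0,0,-2,3.2],[0,0,0,0,0,0,3.2]]]'|sed -n 4p; python3 st.py;  python3 -m jog '[[[0.01,0.28,0,0,0,-2,3.2],[0,0,0,0,0,0,3.2]]]'|sed -n 4p; python3 st.py;  python3 -m jog '[[[0.01,0.28,0,0,0,-2,3.2],[0,0,0,0,0,0,3.2]]]'|sed -n 4p; python3 st.py
```

```text
ft_force: [-2.4, -1.0, -0.5]
psi 1.711 r 0.0833 ang-psi-lever 1.739 z 0.0696 F tool [-0.6 -2.5  0.5] t 23.9 q7 0.08
ft_force: [-2.6, -1.0, -0.0]
psi 1.746 r 0.0832 ang-psi-lever 1.769 z 0.0696 F tool [-0.6 -2.7  0. ] t 24.1 q7 0.11
ft_force: [-3.4, -1.8, 1.0]
psi 1.780 r 0.0833 ang-psi-lever 1.803 z 0.0695 F tool [-1.  -3.7 -1. ] t 24.3 q7 0.14
ft_force: [-3.0, -1.6, -0.2]
psi 1.815 r 0.0833 ang-psi-lever 1.837 z 0.0695 F tool [-0.8 -3.3  0.2] t 24.5 q7 0.17
```

```bash
python3 -m jog '[[[0.01,0.28,0,0,0,-2,3.2],[0,0,0,0,0,0,3.2]]]'|sed -n 4p; python3 st.py;  python3 -m jog '[[[0.01,0.28,0,0,0,-2,3.2],[0,0,0,0,0,0,3.2],[0,0,0,0,0,0,3.2]]]'|sed -n 4p; python3 st.py;  python3 -m jog '[[[0.01,0.2,0,0,0,-1,3.2],[0,0,0,0,0,0,3.2],[0,0,0,0,0,0,3.2]]]'|sed -n 4p; python3 st.py
```

```text
ft_force: [-3.0, -1.1, -0.5]
psi 1.850 r 0.0834 ang-psi-lever 1.872 z 0.0696 F tool [-0.2 -3.2  0.5] t 24.7 q7 0.20
ft_force: [-2.5, -1.5, -0.8]
psi 1.885 r 0.0834 ang-psi-lever 1.906 z 0.0696 F tool [-0.7 -2.8  0.8] t 25.0 q7 0.23
ft_force: [-3.9, -2.9, 1.0]
psi 1.904 r 0.0835 ang-psi-lever 1.929 z 0.0696 F tool [-1.5 -4.6 -1. ] t 25.3 q7 0.24
```

```bash
python3 -m jog '[[[0.01,0.28,0,0,0,-2,3.2],[0,0,0,0,0,0,3.2]]]'|sed -n 4p; python3 st.py;  python3 -m jog '[[[0.01,0.28,0,0,0,-2,3.2],[0,0,0,0,0,0,3.2]]]'|sed -n 4p; python3 st.py;  python3 -m jog '[[[0.01,0.28,0,0,0,-2,3.2],[0,0,0,0,0,0,3.2]]]'|sed -n 4p; python3 st.py
```

```text
ft_force: [-2.9, -1.9, -0.6]
psi 1.939 r 0.0835 ang-psi-lever 1.965 z 0.0696 F tool [-0.7 -3.4  0.6] t 25.5 q7 0.27
ft_force: [-1.5, -1.5, -0.1]
psi 1.973 r 0.0836 ang-psi-lever 1.999 z 0.0696 F tool [-0.8 -2.   0.1] t 25.7 q7 0.30
ft_force: [-2.8, -2.5, 0.4]
psi 2.008 r 0.0836 ang-psi-lever 2.031 z 0.0696 F tool [-1.  -3.6 -0.4] t 25.9 q7 0.33
```

```bash
python3 -m jog '[[[0.01,0.28,0,0,0,-2,3.2],[0,0,0,0,0,0,3.2]]]'|sed -n 4p; python3 st.py;  python3 -m jog '[[[0.01,0.28,0,0,0,-2,3.2],[0,0,0,0,0,0,3.2]]]'|sed -n 4p; python3 st.py;  python3 -m jog '[[[0.01,0.28,0,0,0,-2,3.2],[0,0,0,0,0,0,3.2]]]'|sed -n 4p; python3 st.py
```

```text
ft_force: [-4.5, -1.9, -0.2]
psi 2.043 r 0.0835 ang-psi-lever 2.059 z 0.0695 F tool [ 0.4 -4.9  0.2] t 26.1 q7 0.36
ft_force: [-5.8, -2.4, 0.8]
psi 2.078 r 0.0834 ang-psi-lever 2.086 z 0.0694 F tool [ 0.7 -6.2 -0.8] t 26.3 q7 0.39
ft_force: [-6.9, -2.5, 2.2]
psi 2.112 r 0.0833 ang-psi-lever 2.113 z 0.0694 F tool [ 1.4 -7.2 -2.2] t 26.5 q7 0.42
```

It's biting: the force rises steadily. I'll take small steps up to about 11 N.

```bash
python3 -m jog '[[[0.01,0.28,0,0,0,-2,3.2],[0,0,0,0,0,0,3.2],[0,0,0,0,0,0,3.2]]]'|sed -n 4p; python3 st.py;  python3 -m jog '[[[0,0.15,0,0,0,-1,3.2],[0,0,0,0,0,0,3.2],[0,0,0,0,0,0,3.2]]]'|sed -n 4p; python3 st.py
```

```text
ft_force: [-7.4, -3.6, 2.4]
psi 2.146 r 0.0833 ang-psi-lever 2.141 z 0.0694 F tool [ 1.  -8.2 -2.3] t 26.8 q7 0.45
ft_force: [-10.2, -3.6, 3.8]
psi 2.163 r 0.0832 ang-psi-lever 2.147 z 0.0693 F tool [  2.7 -10.5  -3.7] t 27.1 q7 0.47
```

```bash
python3 -m jog '[[[0,0.08,0,0,0,-0.5,3.2],[0,0,0,0,0,0,3.2],[0,0,0,0,0,0,3.2]]]'|sed -n 4p; python3 st.py; python3 -m jog '[[[0,0,0,0,0,0,3.2],[0,0,0,0,0,0,3.2]]]'|sed -n 4p; python3 st.py
```

```text
ft_force: [-10.4, -4.5, 4.3]
psi 2.172 r 0.0832 ang-psi-lever 2.156 z 0.0693 F tool [  2.1 -11.2  -4.3] t 27.4 q7 0.48
ft_force: [-10.2, -3.9, 4.5]
psi 2.172 r 0.0832 ang-psi-lever 2.156 z 0.0693 F tool [  2.6 -10.6  -4.4] t 27.6 q7 0.47
```

```bash
python3 -m jog '[[[0,0.06,0,0,0,0,3.2],[0,0,0,0,0,0,3.2],[0,0,0,0,0,0,3.2]]]'|sed -n 4p; python3 st.py; python3 -m jog '[[[0,-0.5,0,0,0,0,3.2],[0,-0.3,0,0,0,0,3.2],[0,-0.3,0,0,0,0,3.2],[0,0,0,0,0,0,3.2],[0,0,0,0,0,0,3.2]]]'; python3 st.py
```

```text
ft_force: [-10.2, -3.5, 4.3]
psi 2.172 r 0.0833 ang-psi-lever 2.158 z 0.0693 F tool [  2.9 -10.4  -4.3] t 27.9 q7 0.47
time: 28.4
position: [0.6888, -0.1897, 0.0698]
tool_rot: [1.46, 2.781, 0.001]
ft_force: [0.6, -0.0, 0.8]
grip_width: 0.368
psi 2.175 r 0.0837 ang-psi-lever 2.076 z 0.0698 F tool [-0.3  0.4 -0.8] t 28.4 q7 0.48
```

```bash
python3 -m jog '[[[0,0,-2,0,0,0,3.2],[0,0,-4,0,0,0,3.2],[0,0,-4,0,0,0,3.2],[0,0,-4,0,0,0,3.2],[-4,0,-2,0,0,0,3.2],[0,0,0,0,0,0,3.2]]]'; python3 look.py w9; python3 - <<'E'
from h import *;import pickle
im,D=pickle.load(open('w9.pkl','rb'));v=im['frame'].copy()
y=.225;c,s=np.cos(y),np.sin(y);o=np.array([775.4,-120.8])
w=lambda p:[*(o+np.array([[c,-s],[s,c]])@p)/1000,.028]
q=proj(im,[w(p) for p in [(-94,-22),(16,-22),(16,168),(-94,168)]]).astype(int)
cv2.polylines(v,[q],True,(255,0,0));cv2.imwrite('pics/w9f.png',v[:,:,::-1])
E
```

```text
time: 29.0
position: [0.7142, -0.2283, 0.2356]
tool_rot: [1.464, 2.768, 0.001]
ft_force: [-0.5, -1.0, -0.2]
grip_width: 0.366
29.0 [ 0.7142 -0.2283  0.2356] [1.4636 2.7679 0.0009]
mount_board 0.84 [371.712  56.88 ] [ 0.685  -0.0707  0.    ]
mount_board 0.29 [467.776  16.8  ] [0.7519 0.0265 0.    ]
pivot_screw 0.62 [406.08 137.4 ] [ 0.775  -0.1233  0.018 ]
seat_screw 0.66 [466.176  17.12 ] [0.7467 0.0162 0.018 ]
hook_slot 0.7 [411.008 136.88 ] [ 0.7797 -0.1193  0.018 ]
hook_slot 0.16 [466.112  12.8  ] [0.7437 0.0192 0.018 ]
seat_slot 0.92 [467.584  19.2  ] [0.7494 0.0156 0.018 ]
seat_slot 0.77 [ 4.48 15.6 ] [ 0.3242 -0.2713  0.018 ]
cam_base 0.92 [328.192  69.2  ] [ 0.6502 -0.1141  0.018 ]
lever_knob 0.83 [320.512 141.   ] [ 0.6871 -0.1845  0.056 ]
```

View pics/w9f.png

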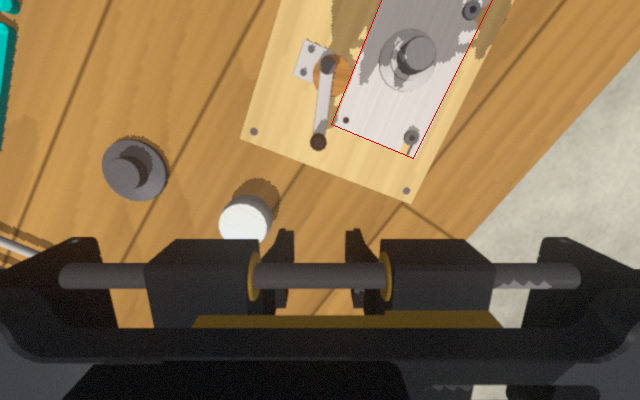

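The plate still fits the home outline, the cam touches its edge, the lever has stayed put with the knob at (319,142), and the gripper is clear. Handing in.

```bash
python3 -c "
from h import *
print(close_job())"
```

```text
the job is handed in; nothing more can be done
None
```

I handed the job in at about 29 s of the 72 s allowed; the hand-in gave no verdict.

**What I did**
- **Slide in:** I pushed the plate's end face until it bore on the pivot screw. At about 11.6 N it no longer moved.
- **Turn home:** I pushed the opposite corner round, and it slid at about 3–7 N. It came up firm at the predicted home place, and I held it there at about 16 N. That is the top of the 12–16 N range. The wrist also read about 10 N vertically, so the total was about 19 N, below the 25 N limit.
- **Cam:** I moved the lever knob between slightly open jaws, without gripping it. The cam began to bite after about 2.2 rad, and I took it to about 11 N at the knob before lifting clear.

**Last checks**
- In the final wrist picture the plate matched the home outline, and the screws showed in their slots within a few millimetres.
- The lever stayed where I left it, and the wrist force was near zero with the gripper clear.
- The bystanders were not touched. I did not measure their positions again.
- The force between the cam and the plate can't be measured directly. I judged it only from the force at the knob.
- **Disagreements:** The networks' top-view and wrist-view positions of the knob differed by about 13 mm. I used the wrist one, which fitted the 80 mm lever. Board yaw came out between 0.20 and 0.245 rad depending on the view. I used 0.225 rad, and the plate came firm where that predicted.

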